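# Clamp a printed runner for its leak test and set the air valve two turns off its seat

### The arm

A 7-joint arm with a two-finger parallel gripper is mounted at the origin on the work surface. World frame = base frame: x ahead of the robot, y to its left, z up, the work surface at z = 0. Lengths are in mm, angles in rad, forces in N, time in s.
With the tool pointing down it reaches from about 400 to 875 mm from the base axis. Payload 6.5 kg.
Tool frame: the origin (TCP) lies midway between the tips of the shut fingers; the grasp point (between the pads) lies 19 mm behind it; z points along the fingers, y is the direction in which the jaws open and shut (so a half turn about z gives the same grasp; the last joint's range is limited). The gripper opens to 85 mm and grips with 20 to 120 N. Pads are 22 mm wide; open, the fingers measure 114 mm over their backs; the gripper's body (76 mm by 85 mm) begins 54 mm behind the grasp point. The pads swing forward as they close: fully open they stand 13 mm farther back than shut.
Start: joints at [-0.066, 0.536, -0.004, 1.538, 0.003, 1.067, -0.071], TCP at [649.992, 0, 231.29] pointing down, gripper open.
Joint ranges: [-2.7, 2.7], [-0.37, 2.16], [-1.27, 1.26], [0.24, 2.4], [-1.31, 4.45], [0.19, 1.91], [-2.76, 2.76]. Speed limits (rad/s): [2.39, 2.39, 3.14, 3.14, 3.14, 3.14, 3.14].

### API

Orientations are given as a unit quaternion [x, y, z, w].
In Python, from cell import robot, optics, order, boxes_of gives the robot as it stands. The module is installed in compiled form; this text tells all that it offers.
- The arm moves only by the tool carry_out, never from a script. Its arguments are lists of equal length, an entry for each row: "twist": the turn, a rotation vector about the world's x, y, z in degrees, a list of three; "xyz": the shift along the world's x, y, z in cm, a list of three; "jaw": the opening, from 0 (shut) to 1 (fully open). A call has exactly 10 rows; each row shifts and turns the commanded pose from where the row before left it; what a row does not reach is not made up. A row lasts 1/8 s, in which the tool goes at most 62.5 mm and 10.7 degrees, less where a joint would pass 70% of its speed; a pose out of reach is approached as far as the arm can. A call with a gripper value outside its range is refused whole. The fingers move at their own pace and stop on an object; "grip_force" is the grip in N (left out, the last holds). Time passes only in rows, so rows that do not move let the fingers close, or fill a call up. It gives the time, the measured TCP pose, the force and the opening at its end, in the units of the state.
- robot.read_state(): the state, without advancing time (a new reading comes with each control period).
- optics.camera(name): name is "scene" or "side" or "wrist"; returns (picture, depth): 420x560x3 uint8, red, green, blue; 420x560 float32, mm along the optical axis (not along the pixel's ray), 0 where there is no reading.
- optics.camera_params(name): a dict with "fovy" (degrees; the focal length in pixels is half the picture's height over the tangent of half this angle, whatever the lens; pixels are square), "cx", "cy" (the principal point, pixels), "k1" (the pictures are not rectified: a ray, as slopes to the right and down, at radius r is drawn at 1 + k1 r^2 times it, then the intrinsics apply), "cam_to_world" (4x4, takes a point from camera to world coordinates); the wrist camera has in their place "hand_eye" (4x4, takes a point from camera to tool coordinates, whose origin is the TCP and whose axes are the flange's). Camera axes: x right, y up, looking along -z (the intrinsics and any distortion apply to the point x, -y, -z); pixel columns grow to the right and rows downward; lengths in mm; the calibration is good to about 2 mm. A picture is of the moment at which its call begins: read the wrist's pose just before it. camera_params takes no time and is no camera call.
- order.close_job(): hands the job in, once; it reports no verdict.
Trained networks look in the newest picture that a camera, given by its name, has taken for a name from the list of things; names that differ only in an ending like _2 or _b are one class to them, and where a whole thing is asked for, a point or a joint stands for the part that bears it (a point fixed in the world has none). Each returns a list of dicts, best first, with "p" (0 to 1); they miss things now and then, are a little off and sometimes report something else, mostly with a low value. They report only what shows in the picture. A call takes as long as a camera call. They do not tell look-alikes from the thing itself.
- boxes_of(camera, name): "xy" ([column, row] in pixels, amid what is visible of it).
The state is a dict: "time_s": time; "joints": joint angles; "qvel": joint speeds; "tau": joint torques, N m; "eef_pos": TCP position; "tcp_rot": TCP orientation; "ft_force": force on the tool from outside, world axes, zero at the start; "torque": the same for the moment, N m; "width": opening from 0.0 (shut) to 1.0 (fully open).
Only numpy, scipy, OpenCV 4.12 (cv2) and the standard library are available. Lean on these libraries where they do the work, as an engineer would, in place of code of your own. Each camera call takes 0.05 s, during which the arm holds its last target. There are 200 camera calls.

### The job

Get the leak-test stand ready: first crank the screw clamp clockwise until it comes up against its stop, so that its jaw bears firmly on the printed runner. Then take the handle of the valve handwheel, close the valve clockwise to its stop, back it off exactly two full turns, and finish still gripping the valve handle there, ready to shut the air off. Leave the loose things on the desk where they are.

Things in the scene. Friction and masses are not known exactly. Their poses are not given: they have to be found in the camera images.
- stand: The leak-test stand, fixed to the desk: aluminium base plate 160 x 370 x 15 mm, origin at the centre of the plate's underside, z up. Along its own -y half runs an air line with a brass valve under an aluminium handwheel (axis 105 mm to -y of the origin); on its +y half a grey C-frame, 170 mm tall, (its column on the -x side) carries a vertical screw clamp (axis 100 mm to +y of the origin) over the printed runner.
- valve_axis (a point): Point on the valve's vertical axis, 155 mm above the desk, level with the middle of the valve handle.
- valve_grip (a point): Middle of the valve handle: an upright black cylinder 20 mm across and 56 mm tall (28 mm above and below this point) that revolves freely on its pin, standing on the handwheel 44 mm from the valve axis. It stays at this height as the wheel turns. The wheel's rim (112 mm across over all, top 121 mm above the desk) and boss lie below it.
- valve_handle: The same valve handle as a body, origin on its axis, 34 mm below point valve_grip.
- valve (a joint): Angle of the handwheel in rad = opening of the valve: 0 = closed against a solid stop, grows as the wheel turns counter-clockwise seen from above (6.283 a turn), to 22 when fully open. It starts between 2.2 and 5.5. Turning takes about 0.08 N m (2 N at the handle) and it stays where it is left.
- clamp_axis (a point): Point on the clamp screw's vertical axis, 172 mm above the desk, at the top of the C-frame's nose.
- clamp_grip (a point): Middle of the clamp handle: an upright black cylinder 20 mm across and 56 mm tall (28 mm above and below this point) that revolves freely on its pin, at the end of a single steel crank arm, 44 mm from the clamp axis. About 245 mm above the desk at joint value 0; it sinks 12 mm a turn (1.91 mm per rad) as the clamp is cranked down. The crank arm's top lies 34 mm below this point.
- clamp (a joint): Angle of the clamp crank in rad: grows as it turns clockwise seen from above, which drives the jaw down; starts between 0 and 1.5. The jaw meets the runner at about 5.0 and its spring is squeezed from there; at 6.8 the collar on the screw meets the nose of the C-frame, a solid stop, with about 20 N on the runner. Turning takes about 0.08 to 0.12 N m (2 to 3 N at the handle) and it stays where it is left.
- jaw: The clamp's jaw: round sprung steel pad 52 mm across with a rubber face, 16 mm high, under the screw; origin at the centre of its lower face.
- runner: The white printed runner, a tube between two round flanges, 72 mm tall, 90 g, loose, standing between four dowels on the seat under the jaw; origin at the centre of its underside.
- spare_runner: A second white printed runner, 55 mm tall, standing on the desk, to be left alone; origin under its centre.
- glue: Small glue bottle, 32 mm across, 85 mm tall, standing on the desk, to be left alone; origin under its centre.
- knife: Utility knife, 180 x 22 x 18 mm, lying on the desk, to be left alone; origin under its centre.
- sanding_block: Sanding block, 100 x 36 x 18 mm, lying on the desk, to be left alone; origin under its centre.
Not all that is in view belongs to the job. What is shaped like the runner but blue or yellow is not meant.

How it is judged:
By the outcome, as a careful person would: the job done as asked, in the order asked, and still so for the second after the job is handed in, while the arm keeps its last pose, push and grip.
It also fails if it takes over 72 s, if anything falls off the work surface, if the arm or the gripper's body presses on something with over 40 N, if the wrist force passes 120 N, or if a joint passes its speed limit or range.

## Working session

There is one attempt and no reset: what is moved stays moved. The work goes in short steps, Python scripts to look and compute and a tool call to move; the robot and the scene stay as the last step left them, time stands still between calls to the robot, and variables do not carry over. Pictures are saved under pics/ and viewed, about 8 in all and at most 12, crops included, and the job is handed in when it is done.

Besides the shell and the picture viewer there is one more tool, called after "Call:" as name(argument=value, ...) on one line, values as JSON. carry_out: Moves the arm, as the interface text tells. Its arguments: {"type":"object","properties":{"twist":{"type":"array","items":{"type":"array","items":{"type":"number"}}},"xyz":{"type":"array","items":{"type":"array","items":{"type":"number"}}},"jaw":{"type":"array","items":{"type":"number"}},"grip_force":{"type":"number"}},"required":["twist","xyz","jaw"]}

```bash
mkdir -p pics
cat > h.py <<'E'
import numpy as np, cv2
from scipy.spatial.transform import Rotation as R
from cell import robot, optics, order, boxes_of
def K(p,h=420):
    f=h/2/np.tan(np.radians(p["fovy"])/2); return f
def c2w(name,st=None):
    p=optics.camera_params(name)
    if name!="wrist": return p,np.array(p["cam_to_world"])
    T=np.eye(4);T[:3,:3]=R.from_quat(st["tcp_rot"]).as_matrix();T[:3,3]=st["eef_pos"]
    return p,T@np.array(p["hand_eye"])
def rays(p,T,uv):
    f=K(p);uv=np.atleast_2d(np.array(uv,float))
    d=(uv-[p["cx"],p["cy"]])/f; s=d.copy()
    for _ in range(20): s=d/(1+p["k1"]*(s**2).sum(1,keepdims=True))
    dc=np.c_[s[:,0],-s[:,1],-np.ones(len(s))]
    return T[:3,3],dc@T[:3,:3].T
def atz(p,T,uv,z):
    o,d=rays(p,T,uv); return o+d*((z-o[2])/d[:,2])[:,None]
def cloud(p,T,dep):
    v,u=np.mgrid[:dep.shape[0],:dep.shape[1]]
    o,d=rays(p,T,np.c_[u.ravel(),v.ravel()])
    return (o+d*dep.reshape(-1,1)).reshape(*dep.shape,3)
def proj(p,T,P):
    q=(np.atleast_2d(P)-T[:3,3])@T[:3,:3]; s=np.c_[q[:,0]/-q[:,2],-q[:,1]/-q[:,2]]
    s=s*(1+p["k1"]*(s**2).sum(1,keepdims=True)); return s*K(p)+[p["cx"],p["cy"]]
def save(n,im): cv2.imwrite(f"pics/{n}.png",im[:,:,::-1])
E
python3 - <<'E'
from h import *
st=robot.read_state(); print({k:np.round(v,3) for k,v in st.items()})
ims=[]
for c in ["scene","side"]:
    im,dep=optics.camera(c); ims.append(im); np.savez(f"{c}.npz",im=im,dep=dep)
    p,T=c2w(c); C=cloud(p,T,dep); print(c,p["fovy"],p["k1"],T.round(2).tolist())
    for n in ["valve_grip","clamp_grip","stand","runner","jaw","glue","knife","sanding_block","spare_runner"]:
        for b in boxes_of(c,n)[:3]:
            u,v=np.round(b["xy"]).astype(int); print(n,round(b["p"],2),u,v,C[v,u].round() if dep[v,u]>0 else None)
for c,im in zip("ab",ims): save("s_"+c,im)
E
```

```text
{'time_s': np.float64(0.0), 'joints': array([-0.066,  0.537, -0.004,  1.539,  0.003,  1.067, -0.071]), 'qvel': array([ 0.001, -0.   , -0.   ,  0.001,  0.   , -0.001,  0.   ]), 'tau': array([-0.000e+00, -5.834e+01,  1.049e+00, -2.591e+01,  1.200e-02,
        9.000e-03, -0.000e+00]), 'eef_pos': array([ 6.49372e+02, -2.80000e-02,  2.30382e+02]), 'tcp_rot': array([ 0.707,  0.707, -0.001, -0.001]), 'ft_force': array([1.05 , 0.126, 0.043]), 'torque': array([ 0.012, -0.036,  0.016]), 'width': np.float64(0.999)}
scene 45.089403677697156 0.026274594961277258 [[0.61, -0.55, 0.58, 1311.48], [0.8, 0.41, -0.45, -629.03], [0.01, 0.73, 0.68, 1132.86], [0.0, 0.0, 0.0, 1.0]]
valve_grip 0.67 270 280 [ 640. -139.  116.]
stand 0.94 274 282 [585. -85.  13.]
runner 0.72 291 250 [554.  -1.  64.]
runner 0.71 240 225 [384. -62.  66.]
runner 0.65 317 223 [471. 171.   7.]
jaw 0.56 297 234 [561.  13. 127.]
glue 0.65 167 285 [ 450. -342.   57.]
knife 0.54 398 225 [637. 364.  16.]
sanding_block 0.79 185 349 [ 624. -391.   16.]
sanding_block 0.73 272 286 [593. -98.  13.]
spare_runner 0.74 352 184 [433. 352.  53.]
spare_runner 0.57 260 277 [ 653. -179.  169.]
side 48.734703994190355 0.044575833005418466 [[0.99, 0.09, -0.11, 312.34], [-0.14, 0.54, -0.83, -1215.06], [-0.01, 0.83, 0.55, 971.65], [0.0, 0.0, 0.0, 1.0]]
valve_grip 0.58 348 237 [ 641. -175.  154.]
clamp_grip 0.47 305 173 [554.  53. 248.]
stand 0.72 319 255 [ 552. -196.  114.]
runner 0.89 249 250 [356. -63.  52.]
runner 0.81 268 207 [445. 185.  43.]
runner 0.67 305 227 [546.  -5.  79.]
jaw 0.49 304 214 [542.  -3. 129.]
knife 0.44 314 182 [655. 385.  13.]
sanding_block 0.92 356 326 [ 615. -388.   19.]
spare_runner 0.84 252 186 [400. 345.  42.]
spare_runner 0.74 287 314 [ 435. -349.   52.]
```

Run:
```python
from h import *
a=np.load("scene.npz")["im"][130:400,130:430];b=np.load("side.npz")["im"][110:380,200:450]
s=lambda x:cv2.resize(x,None,fx=1.45,fy=1.45*1.4) if 0 else cv2.resize(x,None,fx=1.45,fy=1.45)
save("both",np.hstack([s(a),s(b)]))
```

```text
(no output)
```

View pics/both.png

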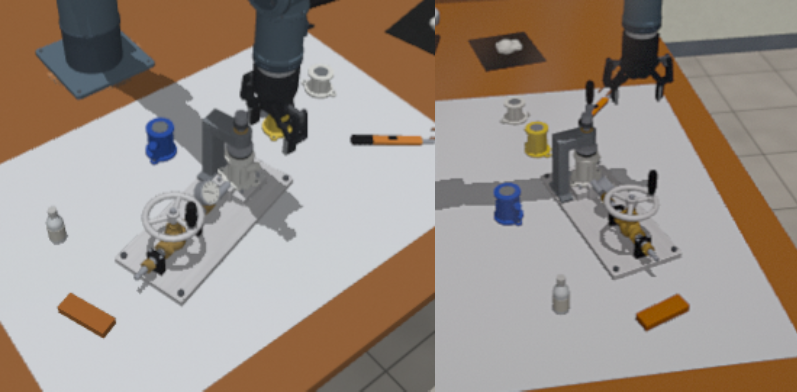

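The picture shows the stand with the wheel at scene (248,278), its valve handle at about (261,277) in scene and (350,236) in side. The clamp handle is at (307,173) in side and hidden behind the gripper in scene. Next I fit the stand geometry.

Run:
```python
from h import *
from scipy.optimize import least_squares
for c in ["scene","side"]:
    d=np.load(c+".npz"); p,T=c2w(c); C=cloud(p,T,d["dep"]); C[d["dep"]==0]=-999
    P=C.reshape(-1,3); col=d["im"].reshape(-1,3).astype(int); near=(P[:,0]>430)&(P[:,0]<760)&(P[:,1]>-340)&(P[:,1]<140)
    zt=P[near&(P[:,2]<40)][:,2]; print(c,"z hist",np.histogram(zt,bins=np.arange(-10,30,3)))
    m=near&(P[:,2]>9)&(P[:,2]<20)
    r=cv2.minAreaRect(P[m][:,:2].astype(np.float32)); print("plate",r)
    def circ(Q,rad):
        return least_squares(lambda x:np.hypot(Q[:,0]-x[0],Q[:,1]-x[1])-rad,Q.mean(0)[:2],loss="soft_l1").x
    m=near&(P[:,2]>108)&(P[:,2]<126)&(P[:,1]<-90); Q=P[m]; print("rim",len(Q),circ(Q,50).round(1),Q[:,:2].min(0),Q[:,:2].max(0))
    m=near&(P[:,2]>127)&(P[:,2]<190)&(P[:,1]<-90)&(col.sum(1)<150); Q=P[m]; print("vhandle",len(Q),np.median(Q,0).round(1),Q[:,2].min(),Q[:,2].max())
    m=near&(P[:,2]>212)&(P[:,2]<285)&(col.sum(1)<150)&(P[:,0]<585); Q=P[m]; print("chandle",len(Q),np.median(Q,0).round(1),Q.min(0),Q.max(0))
    m=near&(P[:,2]>160)&(P[:,2]<178)&(P[:,1]>-60); Q=P[m]; print("nose",len(Q),np.median(Q,0).round(1),cv2.minAreaRect(Q[:,:2].astype(np.float32)))
```

```text
scene z hist (array([  17,  466, 2887, 4514, 1765,  240,  421, 1437, 1216,  291,   90,
         61,   44]), array([-10,  -7,  -4,  -1,   2,   5,   8,  11,  14,  17,  20,  23,  26,
        29]))
plate ((537.9522094726562, -105.2298583984375), (304.1678771972656, 399.48492431640625), 16.48337745666504)
rim 661 [ 606.5 -180.4] [ 548.57819196 -234.99576904] [660.56073074 -90.45443724]
vhandle 101 [ 654.  -174.8  164.4] 132.84986216754874 185.68266237913156
chandle 1 [565.2  50.  219.1] [565.19757928  49.99788636 219.05346613] [565.19757928  49.99788636 219.05346613]
nose 373 [515.5   1.9 168.5] ((521.2196655273438, 7.902606964111328), (100.7090835571289, 47.41064453125), 17.192951202392578)
side z hist (array([   0,   88, 1147, 3052, 1486,  173,  161,  780,  962,  268,   49,
         54,   57]), array([-10,  -7,  -4,  -1,   2,   5,   8,  11,  14,  17,  20,  23,  26,
        29]))
plate ((574.2330932617188, -101.87747192382812), (253.75184631347656, 467.2510681152344), 0.7638735771179199)
rim 491 [ 601.8 -180.9] [ 546.3407982  -236.92938598] [659.05102165 -91.94905268]
vhandle 76 [ 644.3 -175.7  158.1] 130.08872444161977 183.53647672181933
chandle 64 [557.8  53.9 250.6] [550.320724    46.73817856 216.41596893] [568.17815575  62.66030075 271.27727926]
nose 271 [511.7   3.1 169.1] ((516.4794311523438, 9.267417907714844), (97.53299713134766, 49.799476623535156), 14.195257186889648)
```

Call:
carry_out(twist=[[0, 0, 0], [0, 0, 0], [0, 0, 0], [0, 0, 0], [0, 0, 0], [0, 0, 0], [0, 0, 0], [0, 0, 0], [0, 0, 0], [0, 0, 0]], xyz=[[0, 0, 4], [0, 0, 4], [0, 0, 4], [0, 0, 3], [-2, 0.4, 0], [-2, 0.4, 0], [-2, 0.4, 0], [-2, 0.4, 0], [-1.5, 0.4, 0], [0, 0, 0]], jaw=[1, 1, 1, 1, 1, 1, 1, 1, 1, 1], grip_force=60)

```text
time_s: 2.25
eef_pos: [554.5, 20.4, 381.7]
tcp_rot: [0.707, 0.707, 0.0, 0.0]
ft_force: [-0.2, -0.2, 0.1]
width: 1.001
```

Run:
```python
from h import *
st=robot.read_state(); print(st["eef_pos"],st["tcp_rot"],st["ft_force"])
ims=[]
for c in ["wrist","side","scene"]:
    im,dep=optics.camera(c); np.savez(c+"2.npz",im=im,dep=dep,pos=st["eef_pos"],rot=st["tcp_rot"]); ims.append(im)
    p,T=c2w(c,st); C=cloud(p,T,dep)
    if c=="wrist": print(p["hand_eye"],p["fovy"])
    for n in ["valve_grip","clamp_grip"]:
        for b in boxes_of(c,n)[:3]:
            u,v=np.round(b["xy"]).astype(int); print(c,n,round(b["p"],2),u,v,C[v,u].round() if dep[v,u]>0 else None)
    P=C[dep>0]; col=im[dep>0].astype(int).sum(1)
    for nm,x,y in [("clamp",547,16),("valve",604,-181)]:
        r=np.hypot(P[:,0]-x,P[:,1]-y); z0=212 if nm=="clamp" else 128
        m=(r<65)&(P[:,2]>z0)&(P[:,2]<z0+65)&(col<200)
        if m.sum(): Q=P[m]; print(c,nm,m.sum(),np.median(Q,0).round(1),np.percentile(Q,[2,98],axis=0).round().tolist())
save("w2",np.hstack([cv2.resize(ims[0],None,fx=1,fy=1),ims[2][180:180+420,200:400][:420] if 0 else cv2.resize(ims[2][170:330,200:340],(240,274))]) if 0 else ims[0])
```

```text
[554.51361929  20.38225725 381.67385498] [7.06846833e-01 7.07366590e-01 2.24380564e-04 1.10502604e-04] [-0.1824583  -0.22287434  0.09723714]
[[-4.56233844e-04  9.58214539e-01  2.86050152e-01  7.30284581e+01]
 [ 9.99998913e-01  8.38223602e-04 -1.21295057e-03  7.71817214e-01]
 [-1.40204086e-03  2.86049288e-01 -9.58213880e-01 -1.41266182e+02]
 [ 0.00000000e+00  0.00000000e+00  0.00000000e+00  1.00000000e+00]] 70.46732599131985
wrist valve_grip 0.92 351 316 [ 645. -159.  174.]
wrist clamp_grip 0.97 292 158 [561.  66. 268.]
wrist clamp 395 [559.8  63.1 267.1] [[552.0, 54.0, 237.0], [568.0, 71.0, 269.0]]
wrist valve 295 [ 645.  -161.1  167.8] [[638.0, -171.0, 131.0], [653.0, -158.0, 182.0]]
side valve_grip 0.56 348 236 [ 641. -175.  157.]
side clamp 76 [557.4  54.9 248.3] [[551.0, 47.0, 219.0], [566.0, 64.0, 270.0]]
side valve 84 [ 644.2 -175.5  160.5] [[638.0, -181.0, 132.0], [652.0, -166.0, 181.0]]
scene clamp_grip 0.43 313 196 [568.  56. 251.]
scene clamp 104 [566.1  54.8 247.1] [[557.0, 47.0, 216.0], [571.0, 63.0, 269.0]]
scene valve 112 [ 653.7 -174.6  164.1] [[643.0, -181.0, 131.0], [658.0, -165.0, 182.0]]
```

View pics/w2.png

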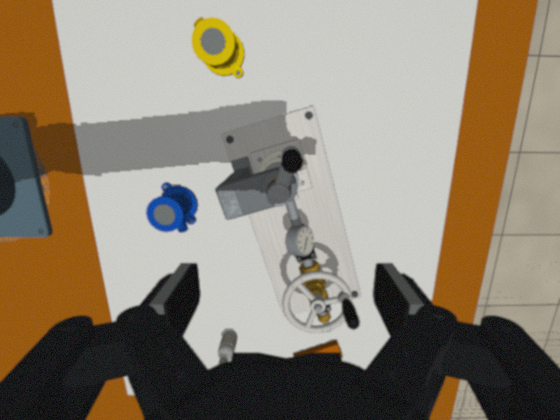

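Run:
```python
from h import *
from scipy.optimize import least_squares
d=np.load("wrist2.npz"); st=dict(eef_pos=d["pos"],tcp_rot=d["rot"]); p,T=c2w("wrist",st); C=cloud(p,T,d["dep"])
for n,uv,z in [("boltA",(230,139),15),("boltB",(309,115),15),("hub",(318,308),122),("boss",(281,188),211),("chandle top",(292,158),272),("vhandle top",(346,302),183)]:
    print(n,atz(p,T,uv,z)[0].round(1),"depth:",C[uv[1]-1:uv[1]+2,uv[0]-1:uv[0]+2].reshape(-1,3).mean(0).round(1))
P=C.reshape(-1,3)
m=(P[:,2]>105)&(P[:,2]<128)&(np.hypot(P[:,0]-604,P[:,1]+181)<70)&(np.hypot(P[:,0]-604,P[:,1]+181)>40)&(np.hypot(P[:,0]-646,P[:,1]+168)>15);Q=P[m]
print("rim",m.sum(),least_squares(lambda x:np.hypot(Q[:,0]-x[0],Q[:,1]-x[1])-x[2],[604,-181,50],loss="soft_l1").x)
m=(P[:,2]>160)&(P[:,2]<180)&(np.abs(P[:,0]-530)<90)&(np.abs(P[:,1])<60);print("cframe top",cv2.minAreaRect(P[m][:,:2].astype(np.float32)))
g=cv2.resize(d["im"][90:350,200:380],None,fx=3,fy=3,interpolation=cv2.INTER_CUBIC)[:590] if 0 else cv2.resize(d["im"][95:345,205:375],None,fx=2.4,fy=2.4,interpolation=cv2.INTER_CUBIC)
save("w2c",g)
```

```text
boltA [462.6  69.3  15. ] depth: [463.5  69.5  19.7]
boltB [593.3 107.4  15. ] depth: [593.  107.2  19.2]
hub [ 605.7 -182.2  122. ] depth: [ 604.4 -175.3  132. ]
boss [550.2  27.5 211. ] depth: [550.2  27.5 210.8]
chandle top [560.5  65.9 272. ] depth: [560.6  65.5 268.1]
vhandle top [ 634.6 -131.2  183. ] depth: [ 644.9 -160.3  139. ]
rim 1193 [ 604.33364522 -174.47187172   49.19811754]
cframe top ((520.8218383789062, 11.217565536499023), (98.80672454833984, 44.557491302490234), 16.049989700317383)
```

View pics/w2c.png

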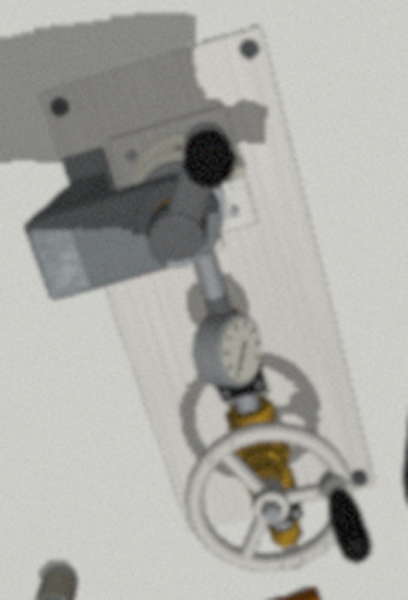

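Call:
carry_out(twist=[[0, 0, 0], [0, 0, 0], [0, 0, 0], [0, 0, 0], [0, 0, 0], [0, 0, 0], [0, 0, 0], [0, 0, 0], [0, 0, 0], [0, 0, 0]], xyz=[[0.3, 2, 0], [0.2, 2.1, 0], [0, 0, -3], [0, 0, -3.5], [0, 0, -3.5], [0, 0, -3], [0, 0, -2.6], [0, 0, 0], [0, 0, 0], [0, 0, 0]], jaw=[1, 1, 1, 1, 1, 1, 1, 1, 1, 1])

```text
time_s: 3.95
eef_pos: [560.9, 61.1, 226.7]
tcp_rot: [0.707, 0.707, 0.001, 0.001]
ft_force: [0.5, 0.4, -1.1]
width: 1.001
```

Run:
```python
from h import *
st=robot.read_state(); print(st["eef_pos"],st["ft_force"])
o=[]
for c in ["wrist","side"]:
    im,dep=optics.camera(c); p,T=c2w(c,st); C=cloud(p,T,dep)
    P=C[dep>0]; col=im[dep>0].astype(int).sum(1)
    r=np.hypot(P[:,0]-560,P[:,1]-61); m=(r<22)&(P[:,2]>215)&(P[:,2]<278)&(col<200)
    if m.sum(): Q=P[m]; print(c,m.sum(),np.median(Q,0).round(1),np.percentile(Q,[2,98],axis=0).round().tolist())
    o.append(im)
save("w3",np.hstack([o[0][:, :],cv2.resize(o[1][130:270,250:330],(240,420))]))
```

```text
[560.92323193  61.12867265 226.66345095] [ 0.51272952  0.42247211 -1.13492472]
wrist 2969 [560.4  67.8 260.8] [[552.0, 56.0, 222.0], [569.0, 71.0, 269.0]]
side 76 [557.   53.4 249. ] [[551.0, 48.0, 218.0], [566.0, 63.0, 270.0]]
```

View pics/w3.png

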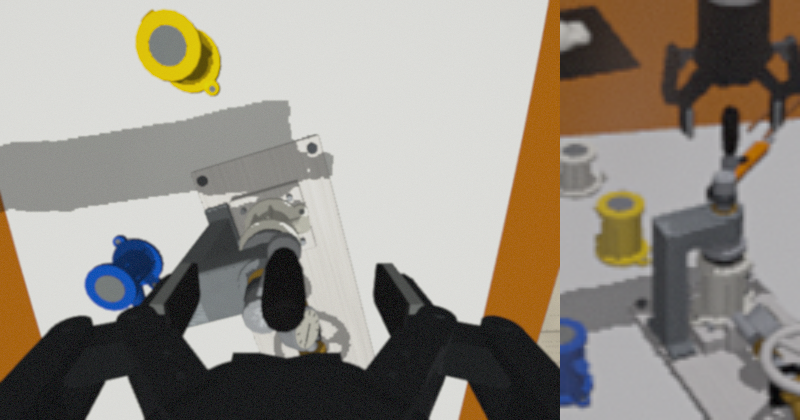

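The handle stands between the open fingers (wrist view at about (284,290), side view upright between the fingertips), with its measured axis at about (560.5, 61). Now I close on it.

Call:
carry_out(twist=[[0, 0, 0], [0, 0, 0], [0, 0, 0], [0, 0, 0], [0, 0, 0], [0, 0, 0], [0, 0, 0], [0, 0, 0], [0, 0, 0], [0, 0, 0]], xyz=[[0, 0, 0], [0, 0, 0], [0, 0, 0], [0, 0, 0], [0, 0, 0], [0, 0, 0], [0, 0, 0], [0, 0, 0], [0, 0, 0], [0, 0, 0]], jaw=[0, 0, 0, 0, 0, 0, 0, 0, 0, 0])

```text
time_s: 5.3
eef_pos: [560.0, 61.0, 225.4]
tcp_rot: [0.707, 0.707, 0.0, 0.0]
ft_force: [-1.4, 0.5, 4.3]
width: 0.219
```

```bash
cat > arc.py <<'E'
import sys, numpy as np
# usage: arc.py ax ay x0 y0 deg_per_row nrows dz_per_deg [r]
ax,ay,x0,y0,dg,n,dz=map(float,sys.argv[1:8]); r=float(sys.argv[8]) if len(sys.argv)>8 else 44
a0=np.arctan2(y0-ay,x0-ax); a=a0+np.radians(dg*np.arange(int(n)+1))
P=np.c_[ax+r*np.cos(a),ay+r*np.sin(a)]; P[0]=x0,y0
C=np.round(P/10,2); D=np.diff(C,axis=0)
print("r0",np.hypot(x0-ax,y0-ay).round(1),"a0",np.degrees(a0).round(1),"end",P[-1].round(1),np.degrees(a[-1]).round(1))
print([[round(float(u),2),round(float(v),2),round(-abs(dg)*dz/10,3)] for u,v in D])
E
python3 - <<'E'
from h import *
s=robot.read_state();print(s["eef_pos"],s["ft_force"],s["torque"],s["width"])
E
python3 arc.py 548.4 18 560.5 61 -15 10 0.0333
```

```text
[560.01977546  60.9739016  225.37509772] [-1.44623989  0.47086356  4.28003276] [-0.12262754  0.40019062 -0.02765842] 0.2188770436848234
r0 44.7 a0 74.3 end [559.3 -24.6] -75.7
[[1.04, -0.52, -0.05], [0.9, -0.71, -0.05], [0.69, -0.92, -0.05], [0.42, -1.06, -0.05], [0.14, -1.15, -0.05], [-0.16, -1.13, -0.05], [-0.46, -1.06, -0.05], [-0.71, -0.9, -0.05], [-0.92, -0.69, -0.05], [-1.06, -0.42, -0.05]]
```

Call:
carry_out(twist=[[0, 0, 0], [0, 0, 0], [0, 0, 0], [0, 0, 0], [0, 0, 0], [0, 0, 0], [0, 0, 0], [0, 0, 0], [0, 0, 0], [0, 0, 0]], xyz=[[1.04, -0.5, -0.05], [0.9, -0.7, -0.05], [0.7, -0.9, -0.05], [0.42, -1.06, -0.05], [0.14, -1.15, -0.05], [-0.16, -1.13, -0.05], [-0.46, -1.06, -0.05], [-0.7, -0.9, -0.05], [-0.9, -0.7, -0.05], [0, 0, 0]], jaw=[0, 0, 0, 0, 0, 0, 0, 0, 0, 0])

```text
time_s: 6.55
eef_pos: [569.3, -18.7, 220.9]
tcp_rot: [0.707, 0.707, 0.0, -0.001]
ft_force: [-6.2, 4.9, 8.2]
width: 0.213
```

```bash
python3 - <<'E'
from h import *
s=robot.read_state();print(s["eef_pos"],s["ft_force"],s["torque"],s["width"])
im,dep=optics.camera("side"); p,T=c2w("side"); C=cloud(p,T,dep)
im2,dep2=optics.camera("scene")
save("t4",np.hstack([cv2.resize(im[130:270,240:370],None,fx=3,fy=3),cv2.resize(im2[150:290,220:350],None,fx=3,fy=3)]))
E
python3 arc.py 548.4 18 569.8 -20 -15 10 0.0333
```

```text
[569.29485504 -18.69078331 220.85144755] [-6.23110871  4.86935467  8.21581103] [ 1.03281188  1.32535151 -0.01117389] 0.21342601168334743
r0 43.6 a0 -60.6 end [510.5  40.4] -210.6
[[-1.05, -0.46, -0.05], [-1.14, -0.14, -0.05], [-1.13, 0.16, -0.05], [-1.06, 0.45, -0.05], [-0.9, 0.71, -0.05], [-0.69, 0.92, -0.05], [-0.43, 1.07, -0.05], [-0.14, 1.14, -0.05], [0.16, 1.13, -0.05], [0.45, 1.06, -0.05]]
```

View pics/t4.png

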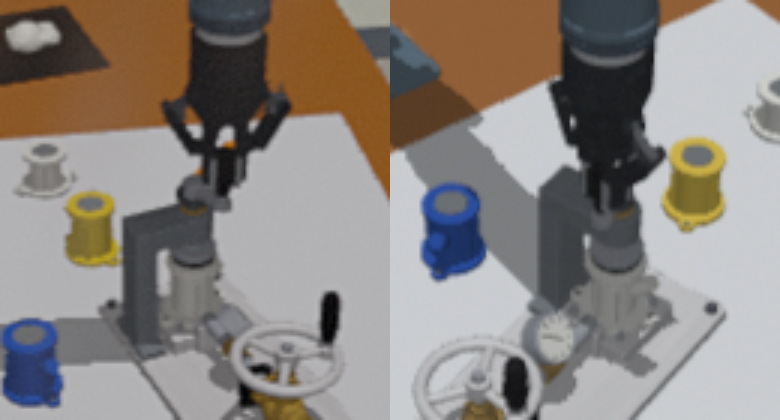

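Call:
carry_out(twist=[[0, 0, 0], [0, 0, 0], [0, 0, 0], [0, 0, 0], [0, 0, 0], [0, 0, 0], [0, 0, 0], [0, 0, 0], [0, 0, 0], [0, 0, 0]], xyz=[[-1.05, -0.46, -0.05], [-1.14, -0.14, -0.05], [-1.13, 0.16, -0.05], [-1.06, 0.45, -0.05], [-0.9, 0.71, -0.05], [-0.69, 0.92, -0.05], [-0.43, 1.07, -0.05], [-0.14, 1.14, -0.05], [0.16, 1.13, -0.05], [0.45, 1.06, -0.05]], jaw=[0, 0, 0, 0, 0, 0, 0, 0, 0, 0])

```text
time_s: 7.9
eef_pos: [507.8, 40.9, 215.9]
tcp_rot: [0.707, 0.707, -0.002, -0.002]
ft_force: [-5.4, 1.0, 10.8]
width: 0.222
```

```bash
python3 - <<'E'
from h import *
s=robot.read_state();print(s["eef_pos"],s["ft_force"],s["torque"],s["width"])
x,y,_=s["eef_pos"];print(np.hypot(x-548.4,y-18),np.degrees(np.arctan2(y-18,x-548.4)))
E
python3 arc.py 548.4 18 510.5 40.4 -8 10 0.0333
```

```text
[507.76075919  40.85935064 215.94234001] [-5.44649229  0.97945583 10.84126404] [ 0.1272794   0.95301762 -0.02700092] 0.22150963529365325
46.627221718846684 150.64248455966964
r0 44.0 a0 149.4 end [563.9  59.2] 69.4
[[0.35, 0.5, -0.027], [0.42, 0.46, -0.027], [0.47, 0.39, -0.027], [0.52, 0.32, -0.027], [0.57, 0.24, -0.027], [0.59, 0.16, -0.027], [0.61, 0.08, -0.027], [0.61, 0.0, -0.027], [0.61, -0.1, -0.027], [0.59, -0.17, -0.027]]
```

Call:
carry_out(twist=[[0, 0, 0], [0, 0, 0], [0, 0, 0], [0, 0, 0], [0, 0, 0], [0, 0, 0], [0, 0, 0], [0, 0, 0], [0, 0, 0], [0, 0, 0]], xyz=[[0.17, 0.25, -0.013], [0.18, 0.25, -0.013], [0.21, 0.23, -0.013], [0.21, 0.23, -0.013], [0.23, 0.2, -0.013], [0.24, 0.19, -0.013], [0.26, 0.16, -0.013], [0.26, 0.16, -0.013], [0, 0, 0], [0, 0, 0]], jaw=[0, 0, 0, 0, 0, 0, 0, 0, 0, 0])

```text
time_s: 9.15
eef_pos: [526.7, 58.6, 214.9]
tcp_rot: [0.707, 0.708, -0.0, -0.001]
ft_force: [-2.8, 3.8, 8.7]
width: 0.217
```

```bash
cat > st.py <<'E'
from h import *
import sys
ax,ay=map(float,sys.argv[1:3])
s=robot.read_state();x,y,z=s["eef_pos"];u=np.array([x-ax,y-ay]);r=np.hypot(*u);u/=r
f=s["ft_force"];print("t",s["time_s"],"pos",s["eef_pos"].round(2),"F",f.round(1),"r",r.round(1),"ang",np.degrees(np.arctan2(u[1],u[0])).round(2),"Frad",(f[:2]@u).round(1),"Ftan_ccw",(f[:2]@[-u[1],u[0]]).round(1),"w",s["width"].round(3))
E
python3 st.py 548.4 18
python3 arc.py 548.4 18 528.1 57.1 -4 10 0.0333
```

```text
r0 44.1 a0 117.4 end [558.   60.9] 77.4
[[0.28, 0.13, -0.013], [0.29, 0.11, -0.013], [0.29, 0.09, -0.013], [0.3, 0.07, -0.013], [0.3, 0.05, -0.013], [0.31, 0.03, -0.013], [0.3, 0.01, -0.013], [0.31, -0.01, -0.013], [0.31, -0.04, -0.013], [0.3, -0.06, -0.013]]Traceback (most recent call last):
  File "st.py", line 5, in <module>
    f=s["ft_force"];print("t",s["time_s"],"pos",s["eef_pos"].round(2),"F",f.round(1),"r",r.round(1),"ang",np.degrees(np.arctan2(u[1],u[0])).round(2),"Frad",(f[:2]@u).round(1),"Ftan_ccw",(f[:2]@[-u[1],u[0]]).round(1),"w",s["width"].round(3))
                                                                                                                                                                                                                            ^^^^^^^^^^^^^^^^
AttributeError: 'float' object has no attribute 'round'
```

Call:
carry_out(twist=[[0, 0, 0], [0, 0, 0], [0, 0, 0], [0, 0, 0], [0, 0, 0], [0, 0, 0], [0, 0, 0], [0, 0, 0], [0, 0, 0], [0, 0, 0]], xyz=[[0.28, 0.13, -0.013], [0.29, 0.11, -0.013], [0.29, 0.09, -0.013], [0.3, 0.07, -0.013], [0.3, 0.05, -0.013], [0.31, 0.03, -0.013], [0, 0, 0], [0, 0, 0], [0, 0, 0], [0, 0, 0]], jaw=[0, 0, 0, 0, 0, 0, 0, 0, 0, 0])

```text
time_s: 10.4
eef_pos: [535.4, 62.0, 213.9]
tcp_rot: [0.707, 0.707, -0.008, -0.007]
ft_force: [-33.6, -0.5, 36.8]
width: 0.221
```

```bash
sed -i 's/s\["width"\].round(3)/round(float(s["width"]),3)/; s/(f\[:2\]@u).round(1)/round(float(f[:2]@u),1)/; s/(f\[:2\]@\[-u\[1\],u\[0\]\]).round(1)/round(float(f[:2]@[-u[1],u[0]]),1)/; s/r.round(1)/round(float(r),1)/' st.py; python3 st.py 547 19
python3 arc.py 547 19 545.8 61.9 -4 10 0.0333
```

```text
t 10.4 pos [535.35  61.99 213.86] F [-33.6  -0.5  36.8] r 44.5 ang 105.16 Frad 8.3 Ftan_ccw 32.6 w 0.221
r0 42.9 a0 91.6 end [574.3  53.5] 51.6
[[0.3, 0.11, -0.013], [0.31, -0.03, -0.013], [0.3, -0.04, -0.013], [0.3, -0.07, -0.013], [0.3, -0.08, -0.013], [0.29, -0.11, -0.013], [0.28, -0.13, -0.013], [0.27, -0.14, -0.013], [0.26, -0.17, -0.013], [0.24, -0.18, -0.013]]
```

Force rose to about 33 N tangential with the handle held at 105°. That is 330° (5.76 rad) of travel, implying a start of 1.04, which is within the given range, so this is the stop. I relax the push, release and rise.

Call:
carry_out(twist=[[0, 0, 0], [0, 0, 0], [0, 0, 0], [0, 0, 0], [0, 0, 0], [0, 0, 0], [0, 0, 0], [0, 0, 0], [0, 0, 0], [0, 0, 0]], xyz=[[-0.4, 0, 0], [-0.4, 0, 0], [0, 0, 0], [0, 0, 0], [0, 0, 0], [0, 0, 0], [0, 0, 0], [0, 0, 4], [0, 0, 5], [0, 0, 5]], jaw=[0, 0, 0, 1, 1, 1, 1, 1, 1, 1])

```text
time_s: 11.65
eef_pos: [537.6, 61.8, 355.3]
tcp_rot: [0.707, 0.707, -0.0, -0.0]
ft_force: [1.1, 0.3, 0.9]
width: 0.996
```

Run:
```python
from h import *
st=robot.read_state(); print(st["eef_pos"],st["ft_force"],st["width"])
ims=[]
for c in ["wrist","side","scene"]:
    im,dep=optics.camera(c); ims.append(im); p,T=c2w(c,st); C=cloud(p,T,dep)
    P=C[dep>0]; col=im[dep>0].astype(int).sum(1)
    for nm,x,y in [("clamp",547,18),("valve",604,-180)]:
        r=np.hypot(P[:,0]-x,P[:,1]-y); z0=204 if nm=="clamp" else 128
        m=(r<65)&(P[:,2]>z0)&(P[:,2]<z0+62)&(col<200)
        if m.sum()>20: Q=P[m]; print(c,nm,m.sum(),np.median(Q,0).round(1),np.percentile(Q,[2,98],axis=0).round().tolist())
save("r5",np.hstack([cv2.resize(ims[1][130:270,240:370],None,fx=3,fy=3),cv2.resize(ims[2][150:290,220:350],None,fx=3,fy=3)]))
```

```text
[537.55078369  61.78232942 355.3249458 ] [1.08858518 0.31378999 0.86587504] 0.9961462722004903
wrist clamp 525 [535.   66.3 255.1] [[526.0, 55.0, 218.0], [543.0, 71.0, 259.0]]
wrist valve 342 [ 644.6 -161.1  162.3] [[638.0, -169.0, 131.0], [653.0, -159.0, 181.0]]
side clamp 70 [532.   54.5 238. ] [[525.0, 47.0, 207.0], [539.0, 65.0, 258.0]]
side valve 84 [ 644.4 -174.9  159.5] [[638.0, -181.0, 131.0], [652.0, -167.0, 181.0]]
scene clamp 96 [540.1  54.4 238.9] [[532.0, 48.0, 205.0], [545.0, 65.0, 259.0]]
scene valve 113 [ 653.9 -174.3  163. ] [[645.0, -181.0, 133.0], [658.0, -164.0, 183.0]]
```

View pics/r5.png

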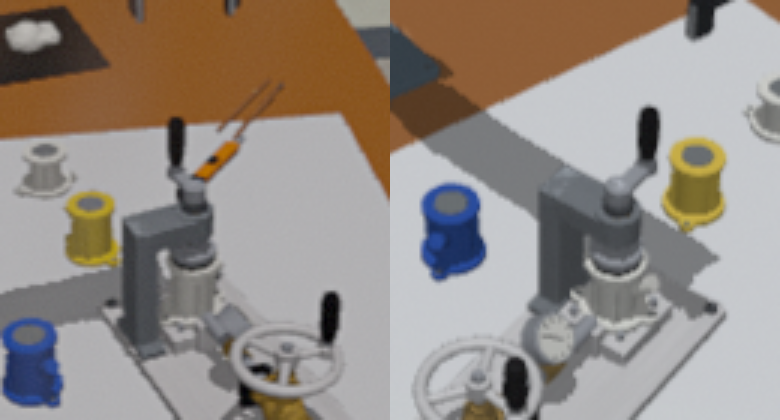

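The clamp is down: the crank stays at 105°, the handle has sunk about 11 mm, and the jaw is on the runner. Going to the valve handle.

Call:
carry_out(twist=[[0, 0, 0], [0, 0, 0], [0, 0, 0], [0, 0, 0], [0, 0, 0], [0, 0, 0], [0, 0, 0], [0, 0, 0], [0, 0, 0], [0, 0, 0]], xyz=[[2.19, -4.61, 0], [2.19, -4.61, 0], [2.19, -4.61, 0], [2.19, -4.61, 0], [2.19, -4.61, 0], [0, 0, -4.4], [0, 0, -4.4], [0, 0, -4.4], [0, 0, -4.4], [0, 0, -4.2]], jaw=[1, 1, 1, 1, 1, 1, 1, 1, 1, 1])

```text
time_s: 13.05
eef_pos: [645.9, -168.3, 132.7]
tcp_rot: [0.707, 0.707, -0.001, -0.001]
ft_force: [-0.1, -1.0, -0.4]
width: 1.001
```

Run:
```python
from h import *
for k in range(1):
  for c in ["wrist","side","scene"]:
    st=robot.read_state(); im,dep=optics.camera(c); p,T=c2w(c,st); C=cloud(p,T,dep)
    P=C[dep>0]; col=im[dep>0].astype(int).sum(1)
    r=np.hypot(P[:,0]-646,P[:,1]+168); m=(r<22)&(P[:,2]>128)&(P[:,2]<190)&(col<200)
    if m.sum(): Q=P[m]; print(c,m.sum(),np.median(Q,0).round(1),np.percentile(Q,[2,98],axis=0).round().tolist())
print(st["eef_pos"],st["ft_force"])
```

```text
wrist 3300 [ 647.2 -161.9  173.2] [[639.0, -174.0, 135.0], [656.0, -159.0, 182.0]]
side 85 [ 644.6 -175.2  159.3] [[638.0, -180.0, 130.0], [652.0, -165.0, 182.0]]
scene 92 [ 653.5 -176.6  157.5] [[644.0, -181.0, 132.0], [658.0, -165.0, 182.0]]
[ 642.42945914 -167.40265851  129.41280031] [-0.94863996  0.108161    0.09220337]
```

Run:
```python
from h import *
for i in range(3):
    optics.camera_params("side"); s=robot.read_state(); print(s["time_s"],s["eef_pos"],s["qvel"].round(3),s["joints"].round(3))
    if i<2: optics.camera("side")
```

```text
13.2 [ 644.65482222 -167.98715523  132.76338817] [ 0.    -0.057  0.007 -0.065  0.001  0.015  0.   ] [ 0.157  0.675  0.045  1.56  -0.036  0.914  0.215]
13.25 [ 646.64801197 -168.47959828  135.33367915] [-0.001 -0.039  0.006 -0.042  0.002  0.002  0.001] [ 0.157  0.672  0.045  1.557 -0.036  0.915  0.214]
13.3 [ 647.85147834 -168.83104601  136.92570824] [ 0.    -0.024  0.001 -0.02   0.    -0.004 -0.   ] [ 0.157  0.671  0.046  1.556 -0.036  0.915  0.214]
```

Only a transient after the fast descent; it settles on target at (648,-169,137). Now I close.

Call:
carry_out(twist=[[0, 0, 0], [0, 0, 0], [0, 0, 0], [0, 0, 0], [0, 0, 0], [0, 0, 0], [0, 0, 0], [0, 0, 0], [0, 0, 0], [0, 0, 0]], xyz=[[0, 0, 0], [0, 0, 0], [0, 0, 0], [0, 0, 0], [0, 0, 0], [0, 0, 0], [0, 0, 0], [0, 0, 0], [0, 0, 0], [0, 0, 0]], jaw=[0, 0, 0, 0, 0, 0, 0, 0, 0, 0])

```text
time_s: 14.55
eef_pos: [646.8, -168.8, 136.7]
tcp_rot: [0.707, 0.707, -0.0, -0.0]
ft_force: [-2.7, 1.2, 4.5]
width: 0.215
```

```bash
python3 st.py 604 -178.5; python3 arc.py 604 -178.5 647.3 -168.7 -13 10 0
```

```text
t 14.55 pos [ 646.84 -168.77  136.65] F [-2.7  1.2  4.5] r 43.9 ang 12.8 Frad -2.4 Ftan_ccw 1.8 w 0.215
r0 44.4 a0 12.8 end [ 583.9 -217.6] -117.2
[[0.07, -1.0, -0.0], [-0.12, -0.99, -0.0], [-0.33, -0.94, -0.0], [-0.54, -0.83, -0.0], [-0.72, -0.7, -0.0], [-0.85, -0.52, -0.0], [-0.94, -0.31, -0.0], [-1.0, -0.09, -0.0], [-0.98, 0.14, -0.0], [-0.93, 0.35, -0.0]]
```

Call:
carry_out(twist=[[0, 0, 0], [0, 0, 0], [0, 0, 0], [0, 0, 0], [0, 0, 0], [0, 0, 0], [0, 0, 0], [0, 0, 0], [0, 0, 0], [0, 0, 0]], xyz=[[0.07, -1.0, 0], [-0.12, -0.99, 0], [-0.33, -0.94, 0], [-0.54, -0.83, 0], [-0.72, -0.7, 0], [-0.85, -0.52, 0], [-0.94, -0.31, 0], [-1.0, -0.09, 0], [-0.98, 0.14, 0], [0, 0, 0]], jaw=[0, 0, 0, 0, 0, 0, 0, 0, 0, 0])

```text
time_s: 15.8
eef_pos: [592.8, -220.2, 136.6]
tcp_rot: [0.707, 0.707, 0.0, -0.0]
ft_force: [-1.0, 5.3, 7.7]
width: 0.221
```

```bash
python3 st.py 604 -178.5; python3 arc.py 604 -178.5 593.2 -221.1 -8 10 0
```

```text
t 15.8 pos [ 592.77 -220.18  136.59] F [-1.   5.3  7.7] r 43.2 ang -105.08 Frad -4.9 Ftan_ccw -2.4 w 0.221
r0 43.9 a0 -104.2 end [ 560.1 -175.3] -184.2
[[-0.58, 0.19, -0.0], [-0.56, 0.27, -0.0], [-0.5, 0.34, -0.0], [-0.46, 0.42, -0.0], [-0.39, 0.47, -0.0], [-0.32, 0.52, -0.0], [-0.25, 0.56, -0.0], [-0.17, 0.59, -0.0], [-0.08, 0.61, -0.0], [0.0, 0.61, -0.0]]
```

Call:
carry_out(twist=[[0, 0, 0], [0, 0, 0], [0, 0, 0], [0, 0, 0], [0, 0, 0], [0, 0, 0], [0, 0, 0], [0, 0, 0], [0, 0, 0], [0, 0, 0]], xyz=[[-0.29, 0.09, 0], [-0.29, 0.1, 0], [-0.28, 0.13, 0], [-0.28, 0.14, 0], [-0.25, 0.17, 0], [-0.25, 0.17, 0], [-0.23, 0.21, 0], [-0.23, 0.21, 0], [0, 0, 0], [0, 0, 0]], jaw=[0, 0, 0, 0, 0, 0, 0, 0, 0, 0])

```text
time_s: 17.05
eef_pos: [583.7, -216.7, 137.2]
tcp_rot: [0.708, 0.706, 0.004, 0.014]
ft_force: [40.9, -18.0, -31.6]
width: 0.212
```

```bash
python3 st.py 604 -178.5; python3 arc.py 604 -178.5 572.2 -208.9 -4 10 0
```

```text
t 17.05 pos [ 583.69 -216.65  137.19] F [ 40.9 -18.  -31.6] r 43.2 ang -118.03 Frad -3.4 Ftan_ccw 44.6 w 0.212
r0 44.0 a0 -136.3 end [ 560.1 -181.3] -176.3
[[-0.2, 0.23, -0.0], [-0.19, 0.24, -0.0], [-0.17, 0.26, -0.0], [-0.16, 0.26, -0.0], [-0.13, 0.28, -0.0], [-0.11, 0.29, -0.0], [-0.1, 0.29, -0.0], [-0.07, 0.3, -0.0], [-0.05, 0.3, -0.0], [-0.03, 0.31, -0.0]]
```

Call:
carry_out(twist=[[0, 0, 0], [0, 0, 0], [0, 0, 0], [0, 0, 0], [0, 0, 0], [0, 0, 0], [0, 0, 0], [0, 0, 0], [0, 0, 0], [0, 0, 0]], xyz=[[0.3, -0.2, 0], [0.3, -0.2, 0], [0.25, -0.2, 0], [0.15, -0.15, 0], [0, 0, 0], [0, 0, 0], [0, 0, 0], [0, 0, 0], [0, 0, 0], [0, 0, 0]], jaw=[0, 0, 0, 0, 0, 0, 0, 0, 0, 0])

```text
time_s: 18.3
eef_pos: [584.4, -217.2, 136.7]
tcp_rot: [0.707, 0.707, 0.001, 0.003]
ft_force: [7.8, 1.2, 1.1]
width: 0.218
```

```bash
python3 st.py 604 -178.5
python3 - <<'E'
from h import *
a,_=optics.camera("side"); b,_=optics.camera("scene")
save("v6",np.hstack([cv2.resize(a[150:290,250:380],None,fx=3,fy=3),cv2.resize(b[190:330,200:330],None,fx=3,fy=3)]))
E
```

```text
t 18.3 pos [ 584.44 -217.16  136.67] F [7.8 1.2 1.1] r 43.3 ang -116.84 Frad -4.6 Ftan_ccw 6.4 w 0.218
```

View pics/v6.png

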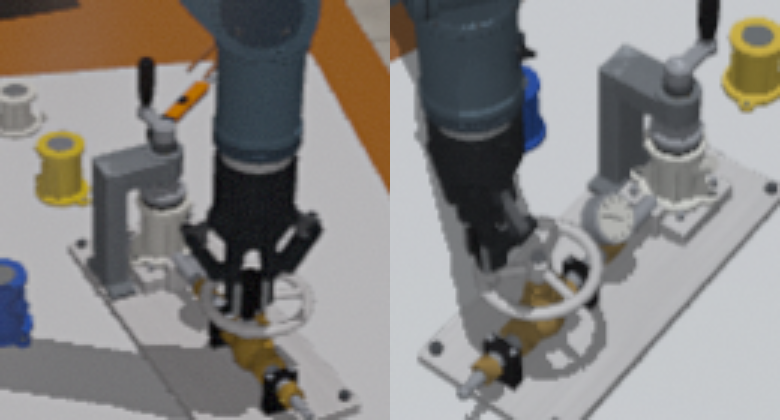

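The stop is confirmed: 131° of travel gives a start of 2.28 rad, which is in range, and nothing else is touching. The unloaded reference is (584.4,-217.2). Now I back off counter-clockwise by 4 x 180°.

```bash
python3 arc.py 604.1 -177.9 584.4 -217.2 18 20 0
```

```text
r0 44.0 a0 -116.6 end [ 584.4 -217.2] 243.4
[[1.31, -0.42, -0.0], [1.38, 0.01, -0.0], [1.3, 0.43, -0.0], [1.11, 0.82, -0.0], [0.8, 1.12, -0.0], [0.42, 1.31, -0.0], [-0.01, 1.38, -0.0], [-0.43, 1.3, -0.0], [-0.82, 1.11, -0.0], [-1.12, 0.8, -0.0], [-1.31, 0.42, -0.0], [-1.38, -0.01, -0.0], [-1.3, -0.43, -0.0], [-1.11, -0.82, -0.0], [-0.8, -1.12, -0.0], [-0.42, -1.31, -0.0], [0.01, -1.38, -0.0], [0.43, -1.3, -0.0], [0.82, -1.11, -0.0], [1.12, -0.8, -0.0]]
```

Call:
carry_out(twist=[[0, 0, 0], [0, 0, 0], [0, 0, 0], [0, 0, 0], [0, 0, 0], [0, 0, 0], [0, 0, 0], [0, 0, 0], [0, 0, 0], [0, 0, 0]], xyz=[[1.53, -0.5, 0], [1.38, 0.01, 0], [1.3, 0.43, 0], [1.11, 0.82, 0], [0.8, 1.12, 0], [0.42, 1.31, 0], [-0.01, 1.38, 0], [-0.43, 1.3, 0], [-0.82, 1.11, 0], [-1.12, 0.8, 0]], jaw=[0, 0, 0, 0, 0, 0, 0, 0, 0, 0])

```text
time_s: 19.65
eef_pos: [624.3, -138.5, 136.6]
tcp_rot: [0.707, 0.707, 0.0, 0.001]
ft_force: [2.1, -0.6, 6.9]
width: 0.215
```

```bash
python3 st.py 604.1 -177.9
```

```text
t 19.65 pos [ 624.26 -138.51  136.65] F [ 2.1 -0.6  6.9] r 44.3 ang 62.9 Frad 0.4 Ftan_ccw -2.1 w 0.215
```

Tracks cleanly (2 N drag, radius 44.3). Continuing.

Call:
carry_out(twist=[[0, 0, 0], [0, 0, 0], [0, 0, 0], [0, 0, 0], [0, 0, 0], [0, 0, 0], [0, 0, 0], [0, 0, 0], [0, 0, 0], [0, 0, 0]], xyz=[[-1.31, 0.42, 0], [-1.38, -0.01, 0], [-1.3, -0.43, 0], [-1.11, -0.82, 0], [-0.8, -1.12, 0], [-0.42, -1.31, 0], [0.01, -1.38, 0], [0.43, -1.3, 0], [0.82, -1.11, 0], [1.12, -0.8, 0]], jaw=[0, 0, 0, 0, 0, 0, 0, 0, 0, 0])

```text
time_s: 20.9
eef_pos: [583.9, -216.9, 136.6]
tcp_rot: [0.707, 0.707, 0.0, -0.0]
ft_force: [1.0, 6.1, 9.2]
width: 0.221
```

Call:
carry_out(twist=[[0, 0, 0], [0, 0, 0], [0, 0, 0], [0, 0, 0], [0, 0, 0], [0, 0, 0], [0, 0, 0], [0, 0, 0], [0, 0, 0], [0, 0, 0]], xyz=[[1.31, -0.42, 0], [1.38, 0.01, 0], [1.3, 0.43, 0], [1.11, 0.82, 0], [0.8, 1.12, 0], [0.42, 1.31, 0], [-0.01, 1.38, 0], [-0.43, 1.3, 0], [-0.82, 1.11, 0], [-1.12, 0.8, 0]], jaw=[0, 0, 0, 0, 0, 0, 0, 0, 0, 0])

```text
time_s: 22.15
eef_pos: [624.3, -138.5, 136.6]
tcp_rot: [0.707, 0.707, 0.0, 0.001]
ft_force: [2.8, 0.2, 6.0]
width: 0.218
```

Call:
carry_out(twist=[[0, 0, 0], [0, 0, 0], [0, 0, 0], [0, 0, 0], [0, 0, 0], [0, 0, 0], [0, 0, 0], [0, 0, 0], [0, 0, 0], [0, 0, 0]], xyz=[[-1.31, 0.42, 0], [-1.38, -0.01, 0], [-1.3, -0.43, 0], [-1.11, -0.82, 0], [-0.8, -1.12, 0], [-0.42, -1.31, 0], [0.01, -1.38, 0], [0.43, -1.3, 0], [0.82, -1.11, 0], [1.05, -0.75, 0]], jaw=[0, 0, 0, 0, 0, 0, 0, 0, 0, 0])

```text
time_s: 23.4
eef_pos: [583.2, -216.6, 136.6]
tcp_rot: [0.707, 0.707, -0.0, -0.0]
ft_force: [0.5, 5.3, 10.4]
width: 0.219
```

Call:
carry_out(twist=[[0, 0, 0], [0, 0, 0], [0, 0, 0], [0, 0, 0], [0, 0, 0], [0, 0, 0], [0, 0, 0], [0, 0, 0], [0, 0, 0], [0, 0, 0]], xyz=[[0, 0, 0], [0, 0, 0], [0, 0, 0], [0, 0, 0], [0, 0, 0], [0, 0, 0], [0, 0, 0], [0, 0, 0], [0, 0, 0], [0, 0, 0]], jaw=[0, 0, 0, 0, 0, 0, 0, 0, 0, 0])

```text
time_s: 24.65
eef_pos: [584.0, -216.9, 136.6]
tcp_rot: [0.707, 0.707, 0.0, 0.001]
ft_force: [1.3, 1.0, 7.2]
width: 0.217
```

```bash
python3 st.py 604.1 -177.9
python3 - <<'E'
from h import *
a,_=optics.camera("side"); b,_=optics.camera("scene")
print(optics and robot.read_state()["tcp_rot"])
save("v7",np.hstack([cv2.resize(a[150:290,250:380],None,fx=3,fy=3),cv2.resize(b[190:330,200:330],None,fx=3,fy=3)]))
E
```

```text
t 24.65 pos [ 583.98 -216.86  136.62] F [1.3 1.  7.2] r 43.9 ang -117.31 Frad -1.5 Ftan_ccw 0.7 w 0.217
[7.07137240e-01 7.07075817e-01 2.53303519e-04 8.05767910e-04]
```

View pics/v7.png

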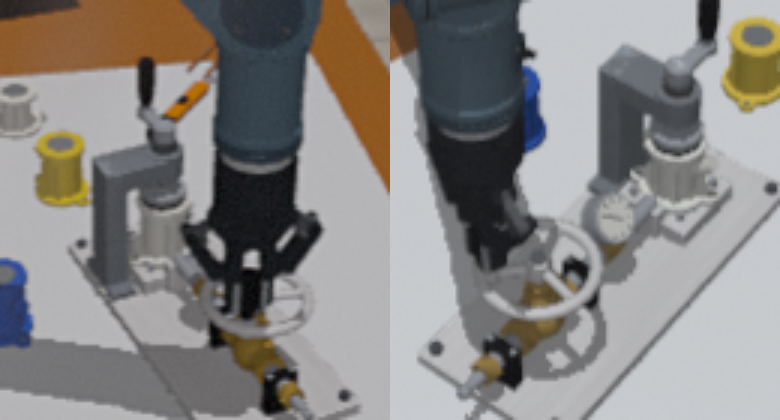

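Call:
carry_out(twist=[[0, 0, 0], [0, 0, 0], [0, 0, 0], [0, 0, 0], [0, 0, 0], [0, 0, 0], [0, 0, 0], [0, 0, 0], [0, 0, 0], [0, 0, 0]], xyz=[[0.06, -0.03, 0], [0.02, -0.01, 0], [0, 0, 0], [0, 0, 0], [0, 0, 0], [0, 0, 0], [0, 0, 0], [0, 0, 0], [0, 0, 0], [0, 0, 0]], jaw=[0, 0, 0, 0, 0, 0, 0, 0, 0, 0])

```text
time_s: 26.0
eef_pos: [584.1, -216.9, 136.6]
tcp_rot: [0.707, 0.707, -0.0, -0.0]
ft_force: [-0.6, 1.9, 9.9]
width: 0.211
```

```bash
python3 st.py 604.1 -177.9
```

```text
t 26.0 pos [ 584.06 -216.89  136.6 ] F [-0.6  1.9  9.9] r 43.8 ang -117.21 Frad -1.4 Ftan_ccw -1.4 w 0.211
```

```bash
python3 -c "
from cell import order; print(order.close_job())"
```

```text
the job is handed in; nothing more can be done
None
```

The clamp is cranked down to its stop, and the valve has been closed and backed off two full turns. The gripper is still holding the valve handle. I handed the job in at 26 s; no verdict is reported.

- **Clamp:** I cranked it clockwise about 330° (5.8 rad) until it held solid against a push of about 33 N. After release the crank stayed put and the handle had sunk about 11 mm, which matches the screw pitch. The pictures show the jaw down on the runner.
- **Valve:** I closed it clockwise about 131° (2.28 rad) to a solid stop, with about 45 N of push, then turned it back counter-clockwise 720°. The last reading was about 0.6° short of exactly two turns. One small correction only took it from 0.7° to 0.6°, and I left it there. Remaining turning force at the handle was about 1 N.
- **Loose things:** I moved nothing else. The last pictures show the clamp as I left it, but they frame only the stand, so I did not check every loose thing again at the end.
- **Odd readings:** Upward force on the tool read 7–10 N at the end while gripping the valve handle. It reached about 37 N when pushing against the clamp stop, and about 32 N downward at the valve stop. I put this down to the grip and did not look further. All forces I read stayed well under the 120 N wrist limit.

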